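# Seat a case back in the indexing nest and hold the third index stop

### The job

Put the large watch case back rim down into the round nest of the indexing fixture, fully home, and let go of it. Then turn the fixture's sprung index knob clockwise from home to its third click, without running past it, and finish while still holding the knob there in the gripper (it springs back home if let go). Leave everything else on the bench where it is.

Things in the scene. Friction and masses are not known exactly. Their poses are not given: they have to be found in the camera images.
- case_back: the large watch case back: plain steel, round, 14 mm tall, about 80 g. Upper flange 42 mm across, 8 mm thick (6 to 14 mm above the origin), flat top with six small dark notches; below it the rim, 34 mm across, 6 mm deep, foot chamfered to 29 mm. Starts rim down on the 2 mm thick green mat. Origin: centre of the rim's underside; z up through the top. Grip it across the flange.
- fixture: the indexing fixture, fixed to the bench: aluminium block 110 x 250 x 30 mm (x, y, z). Origin: centre of its underside. The nest's axis is at y = -65 mm, the knob's at y = +65 mm. It stands at a varying place and yaw.
- nest_seat (a point): centre of the nest pocket's mouth, 44 mm above the bench; z up. The nest is a round steel cup 64 mm across, standing 14 mm above the block; pocket 38 mm across, 9 mm deep. The case back's rim goes inside and its flange rests on the nest's flat top: the seated part's origin is 6 mm below this point. The nest turns with the knob, angle for angle.
- knob_grip (a point): centre of the knob's black grip bar, on the vertical knob axis, 64 mm above the bench; turns with the knob. x along the bar: 44 mm long in x, 14 mm thick in y, from 41 to 76 mm above the bench. A white line on its top marks the pointer end, -x. Below it a steel skirt 48 mm across, top 41 mm above the bench. Pinch the 14 mm thickness from above. At home its axes are parallel to the fixture's.
- index_knob: the index knob, skirt and grip bar: origin on its axis under the skirt, 31 mm above the bench, axes as knob_grip. A return spring pulls it home, 0.05 N m at home, 0.08 N m at the third stop; the detents add a ripple of +-0.04 N m, most resistance a quarter pitch past each stop, least a quarter pitch before the next. They cannot keep the knob from springing home when released.
- index_angle (a joint): angle of the index knob, rad. 0 = home, against an end stop, pointer at the longest engraved line, towards the fixture's -x; grows clockwise seen from above, to 2.09. Index stops (clicks) every 24 degrees = 0.419 rad, each with an engraved line on the block: first 0.419, second 0.838, third 1.257, fourth 1.676.
- small_back: bystander: small steel case back, 32 mm across, 12 mm tall, lying the wrong way, rim up. Origin: centre of underside.
- spacer_ring: bystander: plain brass ring, 40 mm across, 28 mm hole, 10 mm tall. Origin: centre of underside.
- glass_dome: bystander: glass dust dome with a knob, 90 mm across, 76 mm tall. Origin: centre of underside.
- movement_tin: bystander: flat round black tin, 68 mm across, 21 mm tall. Origin: centre of underside.
- screwdriver: bystander: small screwdriver, 120 mm long, lying on the bench.
- loupe: bystander: black eye loupe, 34 mm across, 30 mm tall. Origin: centre of underside.
- oil_bottle: bystander: pink oil bottle, 48 mm across, 85 mm tall. Origin: centre of underside.
- blower: bystander: orange rubber dust blower standing upright, 66 mm across, 100 mm tall. Origin: centre of underside.
There are look-alikes about, which are no part of the job. What is shaped like the case_back but pink is not meant.

How it is judged:
On the way, in this order (a step that is already met when the one before it is completed fails the run):
1. the case back sits rim down in the nest, let go of, with the knob still at home (horizontal distance between case_back and nest_seat below 0.004 m and z of case_back in the frame of nest_seat between -0.008 and -0.004 m and z of case_back in the frame of fixture below 0.041 m and angle between case_back's own z axis and vertical below 0.08 rad and contact force between the fingers and case_back below 0.2 N and value of joint index_angle below 0.15 rad), for 0.2 s.
2. the knob is held at the third stop by the fingers (value of joint index_angle between 1.117 and 1.397 rad and contact force between the fingers and index_knob above 1 N), for 0.3 s.
At the end, for the whole second after the job is handed in: the case back is let go of and rests rim down in the nest (within 4 mm of its centre, within 2 mm of fully home, within 0.08 rad of level), and the knob stands still at the third stop, 1.257 rad within 0.14, held there by the gripper's fingers (at least 1 N of contact) (all of step 2 and horizontal distance between case_back and nest_seat below 0.004 m and z of case_back in the frame of nest_seat between -0.008 and -0.004 m and z of case_back in the frame of fixture below 0.041 m and angle between case_back's own z axis and vertical below 0.08 rad and contact force between the fingers and case_back below 0.2 N and velocity of joint index_angle between -0.2 and 0.2 rad/s and linear speed of case_back below 0.02 m/s); the arm keeps its last pose, push and grip.
It fails at once if the knob ran past the third stop, over the crest to the fourth (value of joint index_angle above 1.5 rad).
It fails at once if something else on the bench was moved more than 30 mm (distance of any of small_back, spacer_ring, glass_dome, movement_tin, screwdriver, loupe, oil_bottle, blower from where it was at the start of the episode above 0.03 m).
It also fails if it takes over 43 s, if anything falls off the work surface, if the arm or the gripper's body presses on something with over 40 N, if the wrist force passes 120 N, or if a joint passes its speed limit or range.

### The arm

A 7-joint arm with a two-finger parallel gripper is mounted at the origin on the work surface. World frame = base frame: x ahead of the robot, y to its left, z up, the work surface at z = 0. Lengths are in m, angles in rad, forces in N, time in s.
With the tool pointing down it reaches from about 0.425 to 0.95 m from the base axis. Payload 4.7 kg.
Tool frame: the origin (TCP) lies on the centre line of the jaws, within the pads' length; the fingertips stand 11 mm ahead of it and the grasp point (between the pads) lies 8 mm behind it (arm.tip_reach is the distance from the TCP to the fingertips, in m); z points along the fingers, y is the direction in which the jaws open and shut (so a half turn about z gives the same grasp; the last joint's range is limited). The gripper opens to 85 mm and grips with 20 to 120 N. Pads are 22 mm wide; open, the fingers measure 114 mm over their backs; the gripper's body (76 mm by 85 mm) begins 54 mm behind the grasp point. The pads swing forward as they close: fully open they stand 13 mm farther back than shut.
Start: joints at [-1.254, 0.469, -0.049, 1.532, 0.024, 1.141, -0.082], TCP at [0.229, 0.635, 0.242] pointing down, gripper open.
Joint ranges: [-2.59, 2.59], [-0.33, 1.99], [-1.39, 1.29], [0.1, 2.45], [-1.04, 4.18], [0.21, 1.99], [-2.66, 2.66]. Speed limits (rad/s): [2.57, 2.57, 3.14, 3.14, 3.14, 3.14, 3.14].

### API

Orientations are given as a unit quaternion [w, x, y, z].
In Python, from bench import arm gives the robot as it stands.
- The arm moves only by the shell command python3 -m pendant 'ROWS' [FORCE]. ROWS is JSON, a list of rows, each an object with "turn": the turn, a rotation vector about the tool's x, y, z in degrees, a list of three; "linear": the shift along the tool's x, y, z in mm, a list of three; "jaw": the gripper's target within -1 to 1 (shut at 1, half-way at 0, fully open at -1). In form: [{"turn": [wx, wy, wz], "linear": [tx, ty, tz], "jaw": jaw}, ...]. A call has exactly 10 rows; each row is the pose to reach, as a shift and turn from the pose commanded when the call began, along the tool's axes at that moment; what a row does not reach only later rows make up. A row lasts 1/10 s, in which the tool goes at most 50 mm and 8.59 degrees, less where a joint would pass 70% of its speed; a pose out of reach is approached as far as the arm can. A call with a gripper value outside its range is refused whole. The fingers move at their own pace and stop on an object; FORCE is the grip in N (left out, the last holds). Time passes only in rows, so rows that repeat a pose let the fingers close, or fill a call up. It gives the time, the measured TCP pose, the force and the opening at its end, in the units of the state.
- arm.observe(): the state, without advancing time (a new reading comes with each control period).
- arm.get_image(name): name is "scene" or "top"; returns the picture (400x640x3 uint8, red, green, blue); there is no depth.
- arm.get_calibration(name): a dict with "fx", "fy", "cx", "cy" (pixels), "xyz" and "attitude" of the camera in the world. Camera axes: x right, y down, z forward; pixel columns grow to the right and rows downward; lengths in m; the calibration is good to about 2 mm. A picture is of the moment at which its call begins. get_calibration takes no time and is no camera call.
- arm.hand_in(): hands the job in, once; it reports no verdict.
The state is a dict: "t": time; "joint_positions": joint angles; "joint_velocities": joint speeds; "effort": joint torques, N m; "eef_pos": TCP position; "orientation": TCP orientation; "contact_force": force on the tool from outside, world axes, zero at the start; "ft_torque": the same for the moment, N m; "grip_width": finger opening in m.
Only numpy, scipy, OpenCV 4.12 (cv2) and the standard library are available. Lean on these libraries where they do the work, as an engineer would, in place of code of your own. Each camera call takes 0.05 s, during which the arm holds its last target.

## Working session

There is one attempt and no reset: what is moved stays moved. The work goes in short steps, Python scripts to look and compute and a shell command to move; the robot and the scene stay as the last step left them, time stands still between calls to the robot, and variables do not carry over. Pictures are saved under pics/ and viewed, and the job is handed in when it is done.

```bash
mkdir -p pics; ls; python3 - <<'E'
from bench import arm
import cv2
for n in("scene","top"):
    cv2.imwrite(f"pics/{n}0.png",cv2.cvtColor(arm.get_image(n),cv2.COLOR_RGB2BGR)); print(arm.get_calibration(n))
print(arm.observe())
E
```

```text
pics
{'fx': 479.92609568486006, 'fy': 479.92609568486006, 'cx': 317.7984010226115, 'cy': 200.23284308763192, 'xyz': array([ 1.40820933, -0.4301265 ,  1.05113523]), 'attitude': array([-0.32344439,  0.7929798 ,  0.4824822 , -0.18378708])}
{'fx': 381.0047098234494, 'fy': 381.0047098234494, 'cx': 320.03060778247175, 'cy': 200.21128369871428, 'xyz': array([0.51316866, 0.03009787, 0.92454078]), 'attitude': array([ 0.03179846, -0.69678789,  0.71539696, -0.04102063])}
{'t': 0.1, 'joint_positions': array([-1.2538814 ,  0.46938605, -0.04859005,  1.5335855 ,  0.02407619,
        1.14100021, -0.08228815]), 'joint_velocities': array([ 0.00051804, -0.00117143,  0.00023525, -0.00244069,  0.00044031,
        0.00116949,  0.00057198]), 'effort': array([ 3.41574778e-04, -5.11510527e+01, -4.70789499e-02, -2.38391036e+01,
        1.08013526e-02,  4.35549096e-03, -2.41009269e-05]), 'eef_pos': array([0.22861035, 0.63456428, 0.24134462]), 'orientation': array([-1.32940589e-04,  1.72033918e-01,  9.85090618e-01, -8.87446042e-04]), 'contact_force': array([-0.10543866,  0.27302816,  0.16187231]), 'ft_torque': array([ 0.03436486, -0.06778539, -0.01314116]), 'grip_width': 0.08549937170619143}
```

View pics/top0.png

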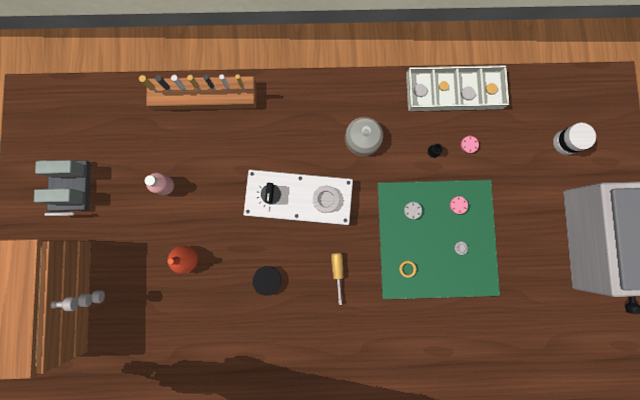

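View pics/scene0.png

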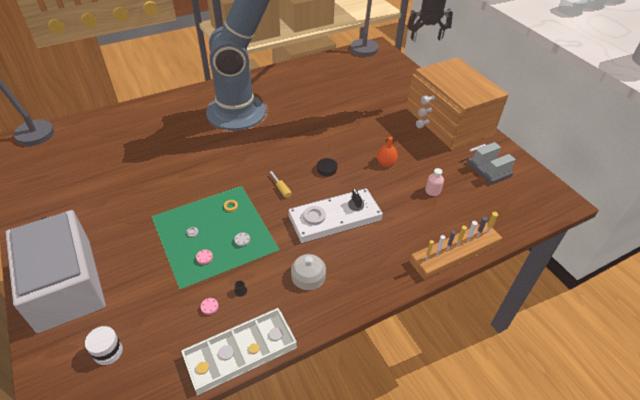

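Candidates for the case back in the top view: grey notched disc (413,211), pink (459,205), pink (470,145), small grey (461,248), brass ring (408,269), and discs in the tray (420,90) and (468,93). By the description I choose (413,211) and check it in a crop.

```bash
cat > h.py <<'E'
import numpy as np, cv2
from scipy.spatial.transform import Rotation as R
from bench import arm
def rot(q): return R.from_quat([q[1],q[2],q[3],q[0]])
def pix2w(n,uv,z):
    c=arm.get_calibration(n); A=rot(c['attitude']).as_matrix()
    d=A@np.array([(uv[0]-c['cx'])/c['fx'],(uv[1]-c['cy'])/c['fy'],1]); p=np.array(c['xyz'])
    return p+d*(z-p[2])/d[2]
def w2pix(n,P):
    c=arm.get_calibration(n); A=rot(c['attitude']).as_matrix()
    q=A.T@(np.array(P)-c['xyz']); return np.array([c['cx']+c['fx']*q[0]/q[2],c['cy']+c['fy']*q[1]/q[2]])
E
python3 - <<'E'
import cv2,numpy as np
from h import *
t=cv2.imread('pics/top0.png')
def up(im,x,y,w,h,s): return cv2.resize(im[y:y+h,x:x+w],None,fx=s,fy=s,interpolation=cv2.INTER_CUBIC)
cv2.imwrite('pics/t_fix.png',up(t,240,160,120,70,6))
cv2.imwrite('pics/t_mat.png',up(t,390,185,90,60,8))
s=cv2.imread('pics/scene0.png')
cv2.imwrite('pics/s_fix.png',up(s,220,180,170,80,4))
for uv,z in [((413,211),.016),((268,194),.076),((327,200),.044)]: print(pix2w('top',uv,z))
for uv,z in [((242,239),.016),((315,215),.044)]: print('s',pix2w('scene',uv,z))
E
```

```text
[ 0.57521538 -0.20515633  0.016     ]
[0.61773234 0.13393935 0.076     ]
[0.60413323 0.00116075 0.044     ]
s [ 0.58098289 -0.20553041  0.016     ]
s [0.61498835 0.00333972 0.044     ]
```

View pics/t_fix.png

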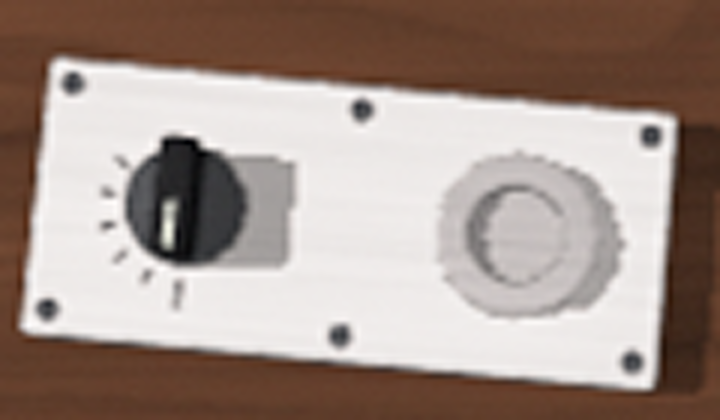

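View pics/t_mat.png

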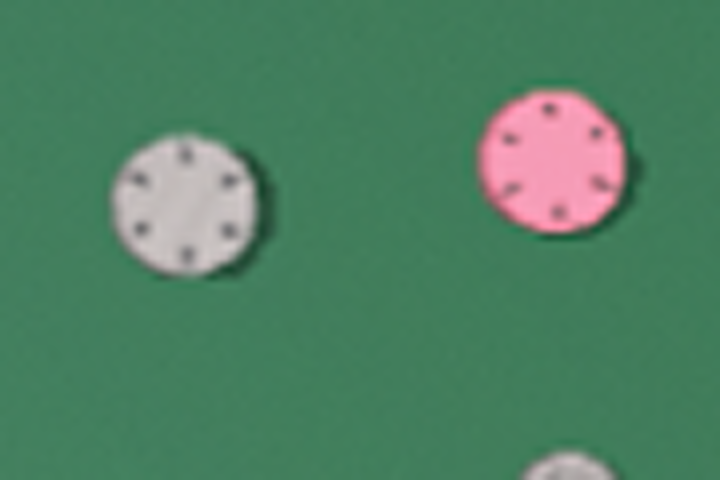

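View pics/s_fix.png

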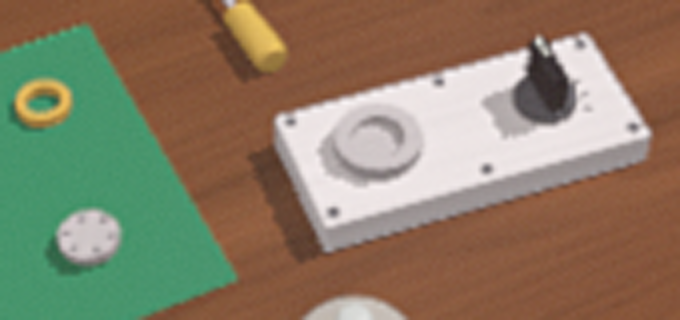

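```bash
cat > fit.py <<'E'
from h import *
from scipy.optimize import least_squares
t=cv2.imread('pics/top0.png'); s=cv2.imread('pics/scene0.png')
def blob(im,x,y,w,h):
    c=im[y:y+h,x:x+w].astype(int); m=((c[...,2]>130)).astype(np.uint8)
    n,l,st,ce=cv2.connectedComponentsWithStats(m); i=1+np.argmax(st[1:,4]); return ce[i]+[x,y],st[i]
for nm,im,b in(('top',t,(400,198,27,27)),('scene',s,(228,228,28,24))):
    c,st=blob(im,*b); print(nm,c,st,pix2w(nm,c,.012 if nm=='scene' else .016))
off=lambda p,k,o:[(p[0]+.5)/k-.5+o[0],(p[1]+.5)/k-.5+o[1]]
T=[off(p,6,(240,160)) for p in[(52,58),(677,117),(655,388),(22,332)]]
S=[off(p,4,(220,180)) for p in[(588,35),(278,117),(328,237),(650,137)]]
# local corners: T order: +x+y, +x-y, -x-y, -x+y ; S: (-x,+y),(-x,-y),(+x,-y),(+x,+y)
LT=[(1,1),(1,-1),(-1,-1),(-1,1)]; LS=[(-1,1),(-1,-1),(1,-1),(1,1)]
def W(p,l,z=.03):
    c,s_=np.cos(p[2]),np.sin(p[2]); return [p[0]+c*l[0]-s_*l[1],p[1]+s_*l[0]+c*l[1],z]
def res(p,use='ts'):
    r=[]
    if 't' in use: r+=[w2pix('top',W(p,(a*.055,b*.125)))-u for (a,b),u in zip(LT,T)]
    if 's' in use: r+=[w2pix('scene',W(p,(a*.055,b*.125)))-u for (a,b),u in zip(LS,S)]
    return np.ravel(r)
for u in('t','s','ts'):
    q=least_squares(res,[.61,.07,0],args=(u,)).x
    print(u,q,np.degrees(q[2]),np.abs(res(q,u)).max(),'nest',W(q,(0,-.065))[:2],'knob',W(q,(0,.065))[:2])
q=least_squares(res,[.61,.07,0],args=('t',)).x
def ov(nm,im,x,y,w,h,k,name):
    o=cv2.resize(im[y:y+h,x:x+w],None,fx=k,fy=k,interpolation=cv2.INTER_CUBIC)
    for (l,r,z) in[((0,-.065),.032,.044),((0,-.065),.019,.044),((0,.065),.024,.041)]:
        P=[w2pix(nm,W(q,(l[0]+r*np.cos(a),l[1]+r*np.sin(a)),z)) for a in np.linspace(0,6.28,60)]
        cv2.polylines(o,[np.int32((np.array(P)-[x,y]+.5)*k)],1,(0,0,255),1)
    P=[w2pix(nm,W(q,(a*.055,b*.125))) for a,b in LT]; cv2.polylines(o,[np.int32((np.array(P)-[x,y]+.5)*k)],1,(255,0,0),1)
    P=[w2pix(nm,W(q,(a*.022,.065+b*.007),.076)) for a,b in LT]; cv2.polylines(o,[np.int32((np.array(P)-[x,y]+.5)*k)],1,(0,255,0),1)
    cv2.imwrite(name,o)
ov('top',t,240,160,120,70,6,'pics/ovt.png'); ov('scene',s,280,180,110,70,6,'pics/ovs.png')
E
python3 fit.py
```

```text
top [412.56779661 210.1779661 ] [  4   4  18  17 236] [ 0.57721632 -0.20422034  0.016     ]
scene [241.79640719 238.46706587] [  6   4  16  14 167] [ 0.57576335 -0.20446241  0.012     ]
t [ 0.61510999  0.06847869 -0.11707844] -6.708100263958155 0.4943961995630559 nest [np.float64(0.6075172658553587), np.float64(0.003923665706901086)] knob [np.float64(0.6227027149265034), np.float64(0.13303370457494446)]
s [ 0.62007305  0.06804666 -0.10860705] -6.222725496993809 1.188643576108774 nest [np.float64(0.6130274615412865), np.float64(0.0034296396580682093)] knob [np.float64(0.6271186376034019), np.float64(0.13266368609006096)]
ts [ 0.61663091  0.06860761 -0.1142581 ] -6.546507050958687 2.28811669134177 nest [np.float64(0.6092202866192297), np.float64(0.004031432807726748)] knob [np.float64(0.624041542395735), np.float64(0.1331837861630079)]
```

```bash
sleep 1
```

```text
(no output)
```

View pics/ovt.png

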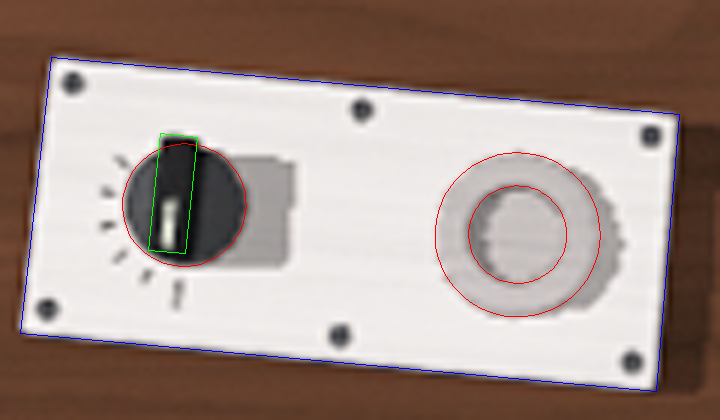

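View pics/ovs.png

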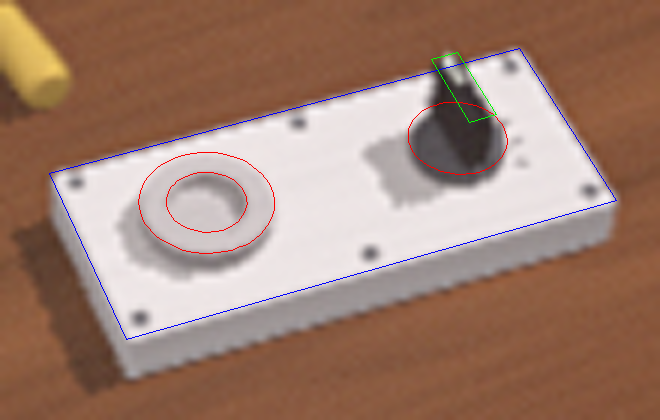

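The crop shows the grey disc with six dark notches at (413,211): that's the case back. The top overlay matches the block, nest and home knob. Next I work out the tool axes and how far to go.

```bash
cat >> h.py <<'E'
def go(P,yaw_jaw=None):
    """shift/turn in tool axes for TCP target P, with tool vertical, tool y (jaw) along world angle yaw_jaw deg"""
    o=arm.observe(); A=rot(o['orientation']); 
    y=A.as_matrix()[:,1]; cur=np.degrees(np.arctan2(y[1],y[0]))
    print('t',o['t'],'eef',o['eef_pos'].round(4),'jaw deg',cur.round(2),'tilt',np.round(A.as_matrix()[:,2],4),'q',o['joint_positions'].round(3),'w',round(o['grip_width'],4),'F',o['contact_force'].round(2))
    print(' linear mm',(A.inv().apply(np.array(P)-o['eef_pos'])*1e3).round(1))
    if yaw_jaw is not None:
        a=np.radians(yaw_jaw); yt=np.array([np.cos(a),np.sin(a),0]); zt=np.array([0,0,-1.]); B=np.c_[np.cross(yt,zt),yt,zt]
        print(' turn deg',np.degrees((A.inv()*R.from_matrix(B)).as_rotvec()).round(2))
E
python3 -c "
from h import *
print(arm.tip_reach)
go([.577,-.2042,.15],90);go([.577,-.2042,.15],-90)"
```

```text
0.011
t 0.1 eef [0.2286 0.6346 0.2413] jaw deg 70.19 tilt [-6.0e-04 -1.7e-03 -1.0e+00] q [-1.254  0.469 -0.049  1.534  0.024  1.141 -0.082] w 0.0855 F [-0.11  0.27  0.16]
 linear mm [-612.1 -670.9   92.6]
 turn deg [ -0.1   -0.02 -19.81]
t 0.1 eef [0.2286 0.6346 0.2413] jaw deg 70.19 tilt [-6.0e-04 -1.7e-03 -1.0e+00] q [-1.254  0.469 -0.049  1.534  0.024  1.141 -0.082] w 0.0855 F [-0.11  0.27  0.16]
 linear mm [-612.1 -670.9   92.6]
 turn deg [-2.0000e-02  1.4000e-01  1.6019e+02]
```

```bash
python3 -m pendant '[{"turn":[0,0,-1],"linear":[-15,-17,0],"jaw":-1},{"turn":[0,0,-2],"linear":[-45,-50,0],"jaw":-1},{"turn":[0,0,-4],"linear":[-78,-85,0],"jaw":-1},{"turn":[0,0,-6],"linear":[-110,-120,0],"jaw":-1},{"turn":[0,0,-8],"linear":[-143,-156,0],"jaw":-1},{"turn":[0,0,-10],"linear":[-175,-192,0],"jaw":-1},{"turn":[0,0,-12],"linear":[-208,-228,0],"jaw":-1},{"turn":[0,0,-13.2],"linear":[-240,-263,0],"jaw":-1},{"turn":[0,0,-13.2],"linear":[-273,-299,0],"jaw":-1},{"turn":[0,0,-13.2],"linear":[-300,-329,0],"jaw":-1}]'
python3 -c "
from h import *
go([.577,-.2042,.15],83.4)"
```

```text
t: 1.1
eef_pos: [0.4, 0.2209, 0.2422]
orientation: [-0.0, 0.059, 0.998, -0.0]
contact_force: [0.9, 0.6, 0.7]
grip_width: 0.0852
t 1.1 eef [0.4    0.2209 0.2422] jaw deg 83.29 tilt [-1.e-04 -4.e-04 -1.e+00] q [-0.69   0.108  0.101  2.032 -0.013  1.002  0.871] w 0.0852 F [0.86 0.56 0.74]
 linear mm [-225.5 -401.5   92.3]
 turn deg [-0.02 -0.   -0.11]
```

```bash
python3 -m pendant '[{"turn":[0,0,0],"linear":[-22,-40,0],"jaw":-1},{"turn":[0,0,0],"linear":[-45,-80,5],"jaw":-1},{"turn":[0,0,0],"linear":[-68,-121,15],"jaw":-1},{"turn":[0,0,0],"linear":[-90,-161,30],"jaw":-1},{"turn":[0,0,0],"linear":[-113,-201,45],"jaw":-1},{"turn":[0,0,0],"linear":[-135,-241,60],"jaw":-1},{"turn":[0,0,0],"linear":[-158,-281,75],"jaw":-1},{"turn":[0,0,0],"linear":[-180,-321,90],"jaw":-1},{"turn":[0,0,0],"linear":[-203,-361,90],"jaw":-1},{"turn":[0,0,0],"linear":[-222,-397,90],"jaw":-1}]'
python3 -c "
from h import *
go([.577,-.2042,.0165],83.4)"
```

```text
t: 2.1
eef_pos: [0.5743, -0.1981, 0.1512]
orientation: [-0.001, 0.058, 0.998, -0.0]
contact_force: [-0.3, 0.9, 0.4]
grip_width: 0.0856
t 2.1 eef [ 0.5743 -0.1981  0.1512] jaw deg 83.34 tilt [-0.0017  0.     -1.    ] q [ 0.004  0.465  0.347  1.808 -0.195  0.904  1.894] w 0.0856 F [-0.28  0.86  0.41]
 linear mm [ -3.6  -5.7 134.7]
 turn deg [-0.01 -0.1  -0.06]
```

```bash
python3 -m pendant '[{"turn":[0,0,0],"linear":[-3.5,-4.5,10],"jaw":-1},{"turn":[0,0,0],"linear":[-3.5,-4.5,30],"jaw":-1},{"turn":[0,0,0],"linear":[-3.5,-4.5,50],"jaw":-1},{"turn":[0,0,0],"linear":[-3.5,-4.5,70],"jaw":-1},{"turn":[0,0,0],"linear":[-3.5,-4.5,85],"jaw":-1},{"turn":[0,0,0],"linear":[-3.5,-4.5,95],"jaw":-1},{"turn":[0,0,0],"linear":[-3.5,-4.5,100],"jaw":-1},{"turn":[0,0,0],"linear":[-3.5,-4.5,100],"jaw":-1},{"turn":[0,0,0],"linear":[-3.5,-4.5,100],"jaw":-1},{"turn":[0,0,0],"linear":[-3.5,-4.5,100],"jaw":-1}]' 25
python3 -c "
from h import *
go([.577,-.2042,.0165],83.4)
for n in('top','scene'):
    im=arm.get_image(n); cv2.imwrite('pics/a_%s.png'%n,cv2.cvtColor(im,4))
t=cv2.imread('pics/a_top.png')[170:250,370:470]; s=cv2.imread('pics/a_scene.png')[180:280,180:300]
cv2.imwrite('pics/a.png',np.hstack([cv2.resize(t,(375,300)),cv2.resize(s,(360,300))]))"
```

```text
t: 3.1
eef_pos: [0.5779, -0.2011, 0.0531]
orientation: [0.001, 0.058, 0.998, -0.0]
contact_force: [-0.1, -0.6, -1.0]
grip_width: 0.0857
t 3.1 eef [ 0.5779 -0.2011  0.0531] jaw deg 83.39 tilt [ 1.6e-03 -3.0e-04 -1.0e+00] q [ 0.047  0.597  0.3    1.86  -0.255  0.72   1.946] w 0.0857 F [-0.08 -0.64 -1.02]
 linear mm [ 0.6 -3.1 36.6]
 turn deg [-0.01  0.1  -0.01]
```

View pics/a.png

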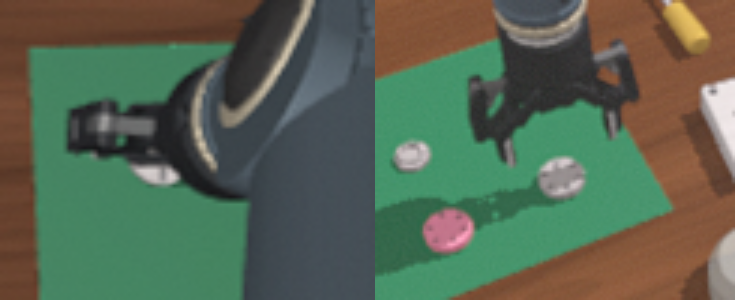

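The pictures show the open fingers straddling the grey disc, with the pink one outside. Now down to grasp height.

```bash
python3 -m pendant '[{"turn":[0,0,0],"linear":[0.5,-2,10],"jaw":-1},{"turn":[0,0,0],"linear":[0.5,-3,22],"jaw":-1},{"turn":[0,0,0],"linear":[0.5,-3,31],"jaw":-1},{"turn":[0,0,0],"linear":[0.5,-3,35],"jaw":-1},{"turn":[0,0,0],"linear":[0.5,-3,36],"jaw":-1},{"turn":[0,0,0],"linear":[0.5,-3,36],"jaw":-1},{"turn":[0,0,0],"linear":[0.5,-3,36],"jaw":-0.5},{"turn":[0,0,0],"linear":[0.5,-3,36],"jaw":-0.2},{"turn":[0,0,0],"linear":[0.5,-3,36],"jaw":0},{"turn":[0,0,0],"linear":[0.5,-3,36],"jaw":0}]' 25
python3 -c "
from h import *
go([.577,-.2042,.0165],83.4)"
```

```text
t: 4.2
eef_pos: [0.5766, -0.204, 0.0165]
orientation: [0.0, 0.058, 0.998, -0.0]
contact_force: [0.6, -0.6, 0.4]
grip_width: 0.0426
t 4.2 eef [ 0.5766 -0.204   0.0165] jaw deg 83.39 tilt [ 5.e-04 -2.e-04 -1.e+00] q [ 0.069  0.65   0.278  1.873 -0.276  0.656  1.968] w 0.0426 F [ 0.58 -0.63  0.4 ]
 linear mm [-0.5 -0.2  0. ]
 turn deg [-0.01  0.03 -0.01]
```

Close fully, then lift.

```bash
python3 -m pendant '[{"turn":[0,0,0],"linear":[0,0,0],"jaw":0.3},{"turn":[0,0,0],"linear":[0,0,0],"jaw":0.6},{"turn":[0,0,0],"linear":[0,0,0],"jaw":1},{"turn":[0,0,0],"linear":[0,0,0],"jaw":1},{"turn":[0,0,0],"linear":[0,0,-5],"jaw":1},{"turn":[0,0,0],"linear":[0,0,-20],"jaw":1},{"turn":[0,0,0],"linear":[0,0,-45],"jaw":1},{"turn":[0,0,0],"linear":[0,0,-75],"jaw":1},{"turn":[0,0,0],"linear":[0,0,-95],"jaw":1},{"turn":[0,0,0],"linear":[0,0,-100],"jaw":1}]' 30
python3 -c "
from h import *
go([.6075,.0039,.110],83.4)
im=arm.get_image('scene'); cv2.imwrite('pics/b.png',cv2.resize(cv2.cvtColor(im,4)[130:280,160:320],None,fx=4,fy=4))"
```

```text
t: 5.2
eef_pos: [0.578, -0.2044, 0.1196]
orientation: [0.003, 0.058, 0.998, -0.0]
contact_force: [0.5, 0.3, -1.1]
grip_width: 0.04
t 5.2 eef [ 0.578  -0.2044  0.1196] jaw deg 83.39 tilt [ 0.0054 -0.0013 -1.    ] q [ 0.024  0.508  0.335  1.823 -0.217  0.84   1.921] w 0.04 F [ 0.46  0.27 -1.14]
 linear mm [ -5.2 210.3   9.5]
 turn deg [-0.04  0.32 -0.01]
```

View pics/b.png

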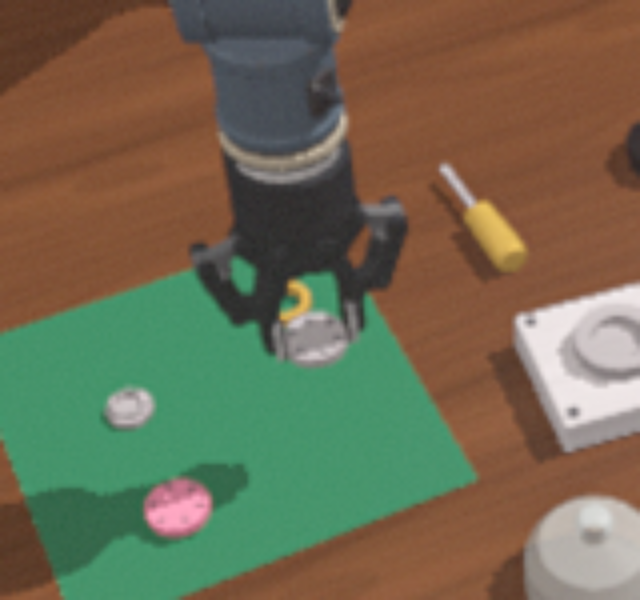

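```bash
python3 -m pendant '[{"turn":[0,0,0],"linear":[0,12,0],"jaw":1},{"turn":[0,0,0],"linear":[-1,40,0],"jaw":1},{"turn":[0,0,0],"linear":[-2,75,0],"jaw":1},{"turn":[0,0,0],"linear":[-3,110,0],"jaw":1},{"turn":[0,0,0],"linear":[-4,145,0],"jaw":1},{"turn":[0,0,0],"linear":[-5,178,0],"jaw":1},{"turn":[0,0,0],"linear":[-5,200,0],"jaw":1},{"turn":[0,0,0],"linear":[-5,208,15],"jaw":1},{"turn":[0,0,0],"linear":[-5,208,30],"jaw":1},{"turn":[0,0,0],"linear":[-5,208,38],"jaw":1}]'
python3 -c "
from h import *
go([.6075,.0039,.065],83.4)
im=arm.get_image('scene'); cv2.imwrite('pics/c0.png',cv2.cvtColor(im,4));cv2.imwrite('pics/c.png',cv2.resize(cv2.cvtColor(im,4)[160:260,260:400],None,fx=5,fy=5))
im=arm.get_image('top'); cv2.imwrite('pics/d.png',cv2.resize(cv2.cvtColor(im,4)[160:240,260:370],None,fx=6,fy=6))"
```

```text
t: 6.25
eef_pos: [0.6032, 0.0009, 0.0751]
orientation: [-0.002, 0.058, 0.998, -0.001]
contact_force: [0.1, -0.7, -0.6]
grip_width: 0.0403
t 6.25 eef [0.6032 0.0009 0.0751] jaw deg 83.31 tilt [-0.005  -0.0014 -1.    ] q [-0.292  0.556  0.298  1.866 -0.226  0.758  1.584] w 0.0403 F [ 0.12 -0.67 -0.56]
 linear mm [-4.   3.5 10.1]
 turn deg [-0.11 -0.28 -0.09]
```

View pics/c.png

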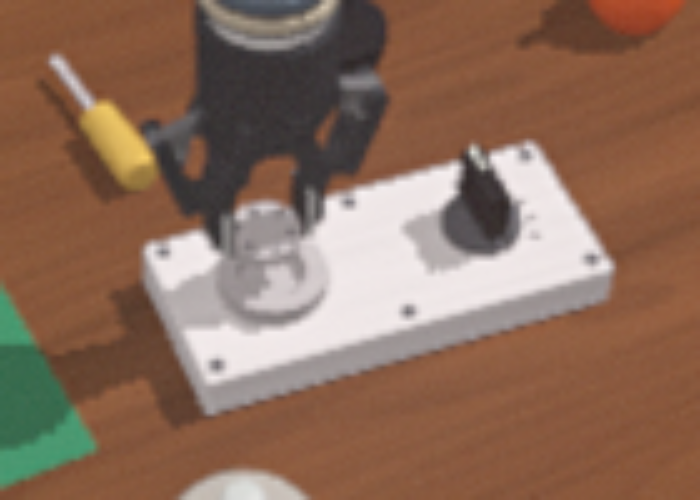

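View pics/d.png

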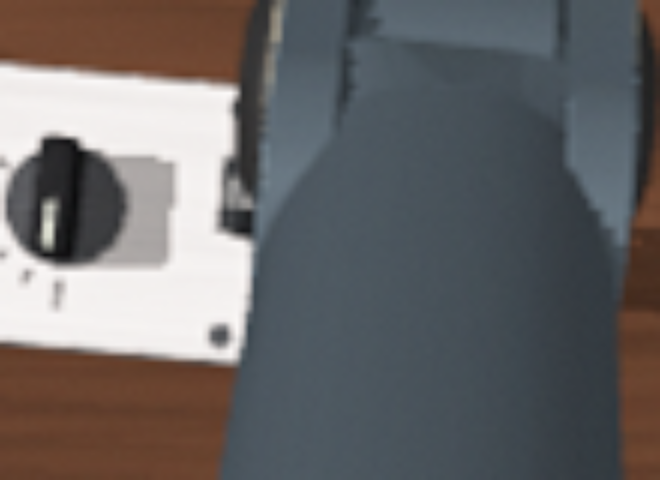

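```bash
python3 -m pendant '[{"turn":[0,0,0],"linear":[-1,1,2],"jaw":1},{"turn":[0,0,0],"linear":[-2,2,4],"jaw":1},{"turn":[0,0,0],"linear":[-3,3,6],"jaw":1},{"turn":[0,0,0],"linear":[-3,3,6],"jaw":1},{"turn":[0,0,0],"linear":[-3,3,6],"jaw":1},{"turn":[0,0,0],"linear":[-3,3,6],"jaw":1},{"turn":[0,0,0],"linear":[-3,3,6],"jaw":1},{"turn":[0,0,0],"linear":[-3,3,6],"jaw":1},{"turn":[0,0,0],"linear":[-3,3,6],"jaw":1},{"turn":[0,0,0],"linear":[-3,3,6],"jaw":1}]'
cat > ov.py <<'E'
import sys
from h import *
go([.6075,.0039,.0525],83.4)
im=cv2.cvtColor(arm.get_image('scene'),4); cv2.imwrite('pics/'+sys.argv[1]+'_raw.png',im)
e=arm.observe()['eef_pos']; x,y,w,h,k=285,185,70,60,9
o=cv2.resize(im[y:y+h,x:x+w],None,fx=k,fy=k,interpolation=cv2.INTER_CUBIC)
p=o.copy()
def circ(c,r,z,col):
    P=[w2pix('scene',[c[0]+r*np.cos(a),c[1]+r*np.sin(a),z]) for a in np.linspace(0,6.28,60)]
    cv2.polylines(o,[np.int32((np.array(P)-[x,y]+.5)*k)],1,col,1)
circ((.6075,.0039),.032,.044,(0,0,255)); circ((.6075,.0039),.032,.030,(0,0,255))
zt=e[2]-.0165+.016
circ(e,.021,zt,(0,255,0)); circ(e,.021,zt-.008,(255,0,0))
cv2.imwrite('pics/'+sys.argv[1]+'.png',o)
E
python3 ov.py e
```

```text
t: 7.35
eef_pos: [0.6086, 0.0048, 0.0723]
orientation: [-0.0, 0.058, 0.998, 0.0]
contact_force: [-0.3, -1.3, 0.0]
grip_width: 0.0406
t 7.35 eef [0.6086 0.0048 0.0723] jaw deg 83.39 tilt [-1.e-04  1.e-04 -1.e+00] q [-0.294  0.565  0.295  1.857 -0.23   0.752  1.582] w 0.0406 F [-0.33 -1.31  0.01]
 linear mm [ 1.  -1.1 19.8]
 turn deg [ 0.   -0.   -0.01]
```

View pics/e.png

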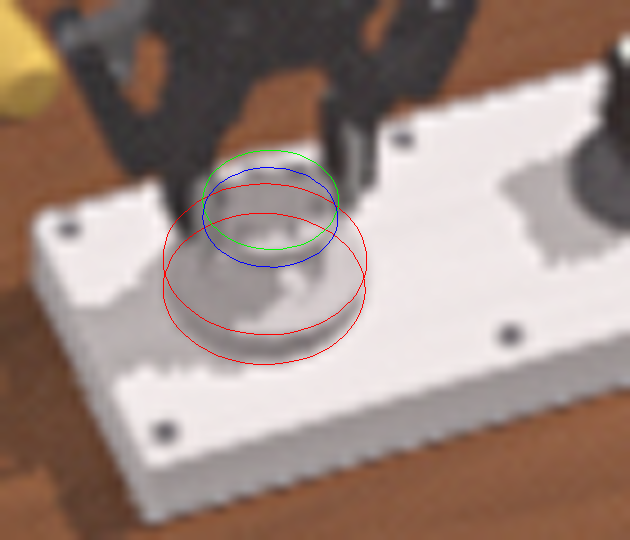

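The held part overlays its prediction (centre about (315,206) in the scene image) and the nest matches to within a pixel. I shift it 1 mm and lower it.

```bash
python3 -m pendant '[{"turn":[0,0,0],"linear":[0.5,-0.5,2],"jaw":1},{"turn":[0,0,0],"linear":[1,-1,4],"jaw":1},{"turn":[0,0,0],"linear":[1,-1,7],"jaw":1},{"turn":[0,0,0],"linear":[1,-1,9],"jaw":1},{"turn":[0,0,0],"linear":[1,-1,11],"jaw":1},{"turn":[0,0,0],"linear":[1,-1,13],"jaw":1},{"turn":[0,0,0],"linear":[1,-1,15],"jaw":1},{"turn":[0,0,0],"linear":[1,-1,16],"jaw":1},{"turn":[0,0,0],"linear":[1,-1,16],"jaw":1},{"turn":[0,0,0],"linear":[1,-1,16],"jaw":1}]'
python3 -c "
from h import *
go([.6075,.0039,.0525],83.4)"
```

```text
t: 8.4
eef_pos: [0.6076, 0.004, 0.0563]
orientation: [0.0, 0.058, 0.998, 0.0]
contact_force: [-0.5, -0.5, -0.3]
grip_width: 0.0403
t 8.4 eef [0.6076 0.004  0.0563] jaw deg 83.39 tilt [ 1.e-04  1.e-04 -1.e+00] q [-0.286  0.586  0.286  1.867 -0.239  0.721  1.591] w 0.0403 F [-0.51 -0.45 -0.29]
 linear mm [ 0.1 -0.1  3.8]
 turn deg [ 0.01  0.01 -0.01]
```

```bash
python3 -m pendant '[{"turn":[0,0,0],"linear":[0,0,0.5],"jaw":1},{"turn":[0,0,0],"linear":[0,0,1],"jaw":1},{"turn":[0,0,0],"linear":[0,0,1.5],"jaw":1},{"turn":[0,0,0],"linear":[0,0,2],"jaw":1},{"turn":[0,0,0],"linear":[0,0,2.5],"jaw":1},{"turn":[0,0,0],"linear":[0,0,3],"jaw":1},{"turn":[0,0,0],"linear":[0,0,3.3],"jaw":1},{"turn":[0,0,0],"linear":[0,0,3.3],"jaw":1},{"turn":[0,0,0],"linear":[0,0,3.3],"jaw":1},{"turn":[0,0,0],"linear":[0,0,3.3],"jaw":1}]'
python3 ov.py f
```

```text
t: 9.4
eef_pos: [0.6076, 0.0039, 0.0536]
orientation: [0.0, 0.058, 0.998, 0.0]
contact_force: [-1.5, 0.4, 6.3]
grip_width: 0.0406
t 9.4 eef [0.6076 0.0039 0.0536] jaw deg 83.38 tilt [ 0.e+00  3.e-04 -1.e+00] q [-0.284  0.59   0.284  1.869 -0.241  0.716  1.592] w 0.0406 F [-1.54  0.36  6.27]
 linear mm [ 0.  -0.1  1.1]
 turn deg [ 0.02 -0.   -0.02]
```

View pics/f.png

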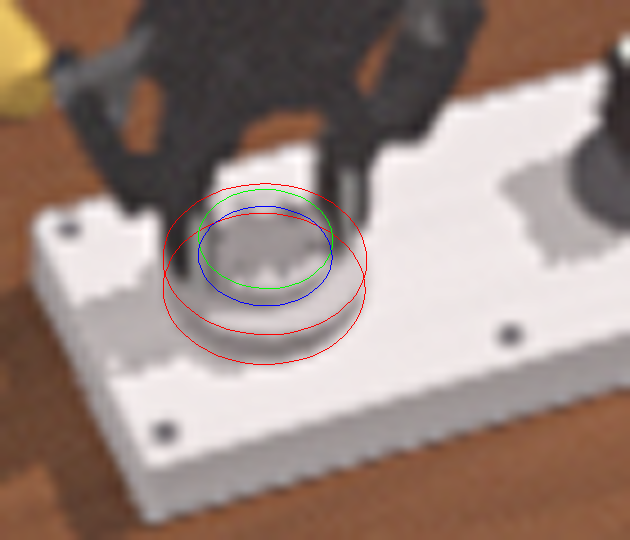

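Force of 6.3 N at about 1 mm above the nominal depth; the image shows the flange on the nest top. Release and rise.

```bash
python3 -m pendant '[{"turn":[0,0,0],"linear":[0,0,-0.5],"jaw":0.2},{"turn":[0,0,0],"linear":[0,0,-0.5],"jaw":-0.1},{"turn":[0,0,0],"linear":[0,0,-0.5],"jaw":-0.3},{"turn":[0,0,0],"linear":[0,0,-0.5],"jaw":-0.4},{"turn":[0,0,0],"linear":[0,0,-0.5],"jaw":-0.4},{"turn":[0,0,0],"linear":[0,0,-10],"jaw":-0.4},{"turn":[0,0,0],"linear":[0,0,-30],"jaw":-0.4},{"turn":[0,0,0],"linear":[0,0,-55],"jaw":-0.4},{"turn":[0,0,0],"linear":[0,0,-75],"jaw":-0.4},{"turn":[0,0,0],"linear":[0,0,-85],"jaw":-0.4}]'
sed -i 's/^zt=.*/zt=.052; e=[.6075,.0039]/' ov.py
python3 ov.py g
```

```text
t: 10.45
eef_pos: [0.6087, 0.0039, 0.1406]
orientation: [0.002, 0.058, 0.998, 0.0]
contact_force: [0.0, -0.6, -0.1]
grip_width: 0.0601
t 10.45 eef [0.6087 0.0039 0.1406] jaw deg 83.38 tilt [ 3.8e-03  4.0e-04 -1.0e+00] q [-0.318  0.475  0.326  1.817 -0.192  0.877  1.553] w 0.0601 F [ 0.04 -0.58 -0.15]
 linear mm [ 1.6 -0.2 88.1]
 turn deg [ 0.05  0.21 -0.02]
```

View pics/g.png

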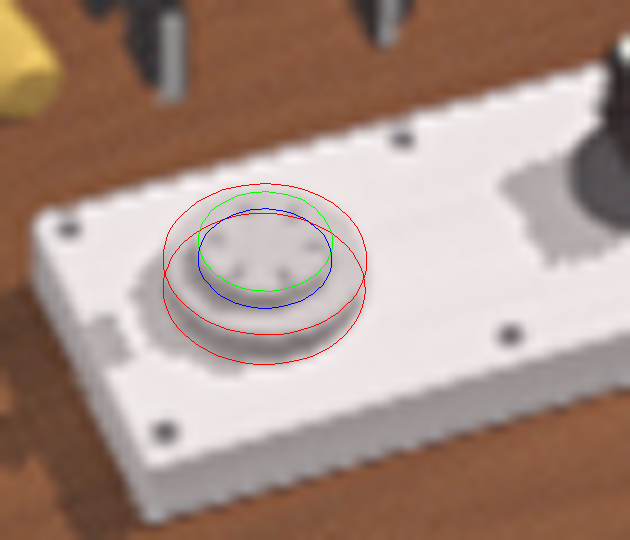

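The case back sits level in the nest, on the predicted circles, with the fingers clear. On to the knob.

```bash
python3 -c "
from h import *
go([.6227,.1330,.056],83.3)"; python3 -m pendant '[{"turn":[0,0,0],"linear":[0,10,0],"jaw":-0.4},{"turn":[0,0,0],"linear":[0,30,0],"jaw":-0.4},{"turn":[0,0,0],"linear":[1,55,0],"jaw":-0.4},{"turn":[0,0,0],"linear":[1,80,0],"jaw":-0.4},{"turn":[0,0,0],"linear":[1.5,105,0],"jaw":-0.4},{"turn":[0,0,0],"linear":[1.5,122,0],"jaw":-0.4},{"turn":[0,0,0],"linear":[1.5,130,0],"jaw":-0.4},{"turn":[0,0,0],"linear":[1.5,130,10],"jaw":-0.4},{"turn":[0,0,0],"linear":[1.5,130,20],"jaw":-0.4},{"turn":[0,0,0],"linear":[1.5,130,25],"jaw":-0.4}]'
python3 -c "
from h import *
go([.6227,.1330,.056],83.3)
im=arm.get_image('scene'); cv2.imwrite('pics/k.png',cv2.resize(cv2.cvtColor(im,4)[150:240,300:420],None,fx=6,fy=6))"
```

```text
t 10.5 eef [0.6092 0.0039 0.1413] jaw deg 83.38 tilt [ 5.e-03  6.e-04 -1.e+00] q [-0.318  0.474  0.327  1.816 -0.192  0.877  1.553] w 0.0599 F [-0.2  -0.24  1.07]
 linear mm [  1.9 129.7  85.4]
 turn deg [0.07 0.28 0.08]
t: 11.5
eef_pos: [0.6201, 0.1312, 0.1112]
orientation: [-0.001, 0.059, 0.998, -0.001]
contact_force: [0.5, 0.0, -0.4]
grip_width: 0.0594
t 11.5 eef [0.6201 0.1312 0.1112] jaw deg 83.25 tilt [-0.0026 -0.0016 -1.    ] q [-0.491  0.548  0.3    1.77  -0.204  0.856  1.355] w 0.0594 F [ 0.5   0.02 -0.38]
 linear mm [-2.5  2.2 55.2]
 turn deg [-0.11 -0.14 -0.05]
```

View pics/k.png

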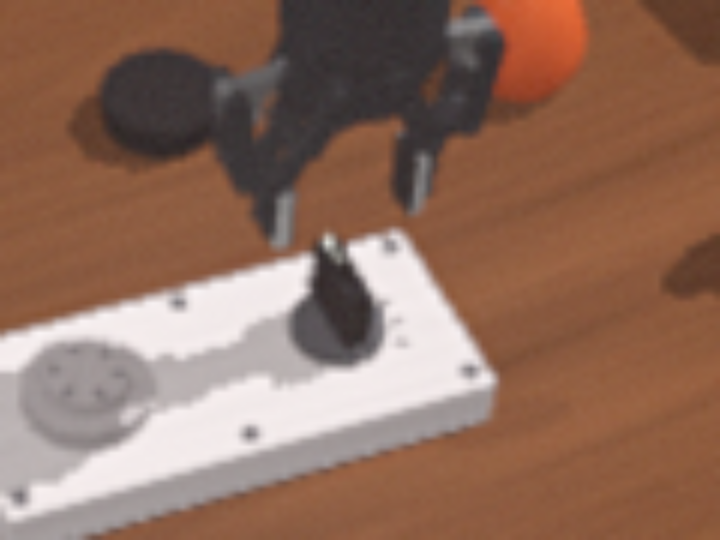

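Fingers straddle the bar (bar top near (355,192) in the scene). Descending.

```bash
python3 -m pendant '[{"turn":[0,0,0],"linear":[-1,1,8],"jaw":-0.4},{"turn":[0,0,0],"linear":[-1,1,18],"jaw":-0.4},{"turn":[0,0,0],"linear":[-1,1,30],"jaw":-0.4},{"turn":[0,0,0],"linear":[-1,1,40],"jaw":-0.4},{"turn":[0,0,0],"linear":[-1,1,48],"jaw":-0.4},{"turn":[0,0,0],"linear":[-1,1,52],"jaw":-0.4},{"turn":[0,0,0],"linear":[-1,1,54],"jaw":-0.4},{"turn":[0,0,0],"linear":[-1,1,54],"jaw":-0.4},{"turn":[0,0,0],"linear":[-1,1,54],"jaw":-0.4},{"turn":[0,0,0],"linear":[-1,1,54],"jaw":-0.4}]'
python3 -c "
from h import *
go([.6227,.1330,.056],83.3)
im=arm.get_image('scene'); cv2.imwrite('pics/l.png',cv2.resize(cv2.cvtColor(im,4)[150:240,300:420],None,fx=6,fy=6))"
```

```text
t: 12.55
eef_pos: [0.6225, 0.1342, 0.0595]
orientation: [0.0, 0.058, 0.998, 0.0]
contact_force: [-0.7, 0.0, -0.7]
grip_width: 0.0599
t 12.55 eef [0.6225 0.1342 0.0595] jaw deg 83.39 tilt [ 9.e-04  4.e-04 -1.e+00] q [-0.475  0.617  0.276  1.794 -0.23   0.761  1.375] w 0.0599 F [-0.7   0.03 -0.69]
 linear mm [-0.4 -1.2  3.5]
 turn deg [0.03 0.05 0.09]
```

View pics/l.png

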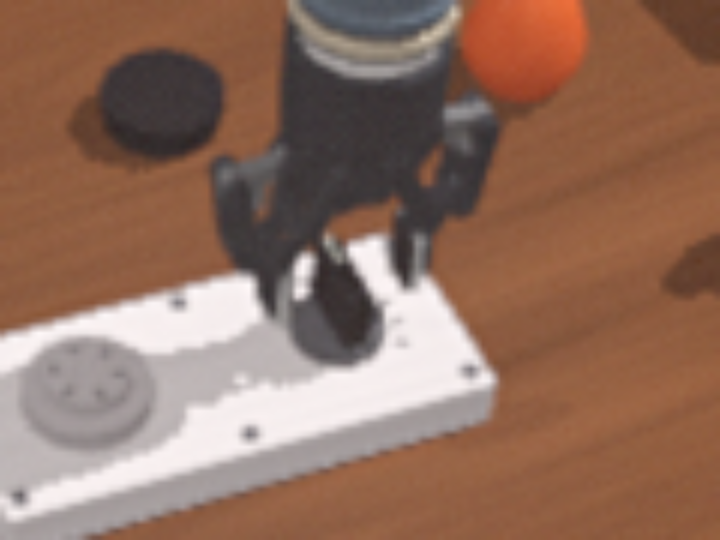

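```bash
python3 -m pendant '[{"turn":[0,0,0],"linear":[0,-0.6,1],"jaw":-0.4},{"turn":[0,0,0],"linear":[-0.4,-1,2],"jaw":-0.4},{"turn":[0,0,0],"linear":[-0.4,-1,2],"jaw":0},{"turn":[0,0,0],"linear":[-0.4,-1,2],"jaw":0.3},{"turn":[0,0,0],"linear":[-0.4,-1,2],"jaw":0.5},{"turn":[0,0,0],"linear":[-0.4,-1,2],"jaw":0.8},{"turn":[0,0,0],"linear":[-0.4,-1,2],"jaw":1},{"turn":[0,0,0],"linear":[-0.4,-1,2],"jaw":1},{"turn":[0,0,0],"linear":[-0.4,-1,2],"jaw":1},{"turn":[0,0,0],"linear":[-0.4,-1,2],"jaw":1}]' 40
python3 -c "
from h import *
go([.6227,.1330,.056],83.3);print(arm.observe()['ft_torque'])
for n,r in(('top',(160,230,240,360)),('scene',(150,240,300,420))):
    im=arm.get_image(n); cv2.imwrite('pics/m_%s.png'%n,cv2.resize(cv2.cvtColor(im,4)[r[0]:r[1],r[2]:r[3]],None,fx=6,fy=6))"
```

```text
t: 13.6
eef_pos: [0.6225, 0.1335, 0.0571]
orientation: [0.0, 0.058, 0.998, 0.0]
contact_force: [-0.4, 0.9, 1.3]
grip_width: 0.0134
t 13.6 eef [0.6225 0.1335 0.0571] jaw deg 83.4 tilt [ 1.e-04  5.e-04 -1.e+00] q [-0.473  0.62   0.274  1.795 -0.232  0.758  1.377] w 0.0134 F [-0.43  0.92  1.27]
 linear mm [-0.3 -0.5  1.1]
 turn deg [0.03 0.   0.1 ]
[ 0.21290676  0.07922051 -0.12129902]
```

View pics/m_scene.png

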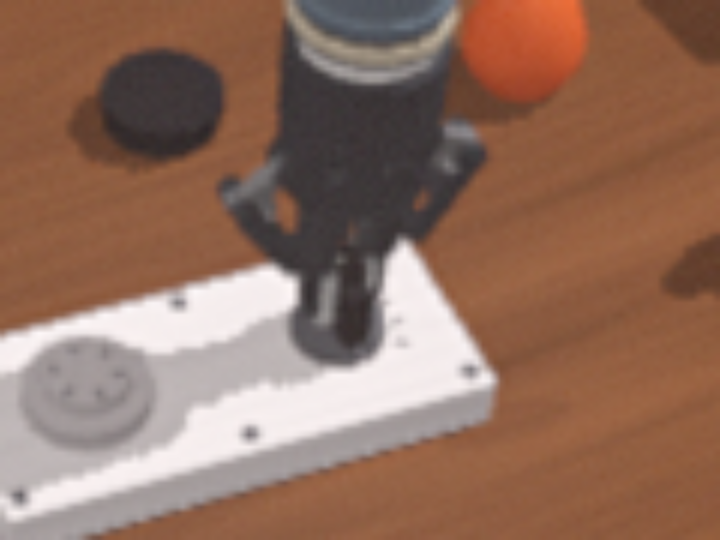

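```bash
python3 -m pendant '[{"turn":[0,0,3],"linear":[0,0,0],"jaw":1},{"turn":[0,0,7],"linear":[0,0,0],"jaw":1},{"turn":[0,0,11],"linear":[0,0,0],"jaw":1},{"turn":[0,0,15],"linear":[0,0,0],"jaw":1},{"turn":[0,0,19],"linear":[0,0,0],"jaw":1},{"turn":[0,0,23],"linear":[0,0,0],"jaw":1},{"turn":[0,0,27],"linear":[0,0,0],"jaw":1},{"turn":[0,0,31],"linear":[0,0,0],"jaw":1},{"turn":[0,0,35],"linear":[0,0,0],"jaw":1},{"turn":[0,0,38],"linear":[0,0,0],"jaw":1}]' 60
python3 -c "
from h import *
go([.6227,.1330,.057],11.4);print(arm.observe()['ft_torque'])"
```

```text
t: 14.7
eef_pos: [0.6229, 0.1345, 0.0572]
orientation: [0.0, 0.38, 0.925, 0.001]
contact_force: [1.5, 3.0, 1.1]
grip_width: 0.013
t 14.7 eef [0.6229 0.1345 0.0572] jaw deg 45.34 tilt [ 0.0012  0.0014 -1.    ] q [-0.595  0.647  0.449  1.802 -0.383  0.779  0.843] w 0.013 F [1.5  2.99 1.11]
 linear mm [-0.9 -1.2  0.2]
 turn deg [ 0.1  -0.04 33.94]
[ 0.59667985 -0.11512432  0.06036896]
```

```bash
python3 -m pendant '[{"turn":[0,0,3],"linear":[0,0,0],"jaw":1},{"turn":[0,0,7],"linear":[0,0,0],"jaw":1},{"turn":[0,0,11],"linear":[0,0,0],"jaw":1},{"turn":[0,0,15],"linear":[0,0,0],"jaw":1},{"turn":[0,0,19],"linear":[0,0,0],"jaw":1},{"turn":[0,0,23],"linear":[0,0,0],"jaw":1},{"turn":[0,0,27],"linear":[0,0,0],"jaw":1},{"turn":[0,0,30],"linear":[0,0,0],"jaw":1},{"turn":[0,0,32.5],"linear":[0,0,0],"jaw":1},{"turn":[0,0,34],"linear":[0,0,0],"jaw":1}]'
python3 -c "
from h import *
go([.6227,.1330,.057],11.4);print(arm.observe()['ft_torque'])
for n,r in(('top',(150,240,220,360)),('scene',(150,240,300,420))):
    im=arm.get_image(n); cv2.imwrite('pics/n_%s.png'%n,cv2.resize(cv2.cvtColor(im,4)[r[0]:r[1],r[2]:r[3]],None,fx=5,fy=5))"
```

```text
t: 15.7
eef_pos: [0.6237, 0.135, 0.0572]
orientation: [0.001, 0.633, 0.774, 0.002]
contact_force: [3.0, 4.4, -1.3]
grip_width: 0.0128
t 15.7 eef [0.6237 0.135  0.0572] jaw deg 11.42 tilt [ 0.0029  0.0017 -1.    ] q [-0.698  0.684  0.604  1.807 -0.519  0.811  0.367] w 0.0128 F [ 2.99  4.41 -1.32]
 linear mm [-1.7 -1.4  0.2]
 turn deg [ 0.18 -0.06  0.02]
[ 0.8344789  -0.67092531  0.09490997]
```

View pics/n_scene.png

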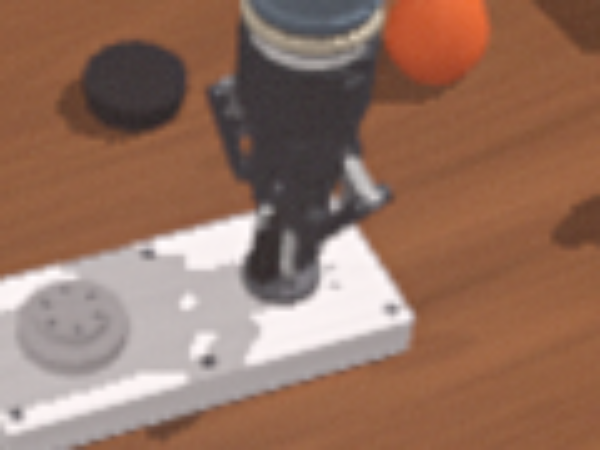

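View pics/n_top.png

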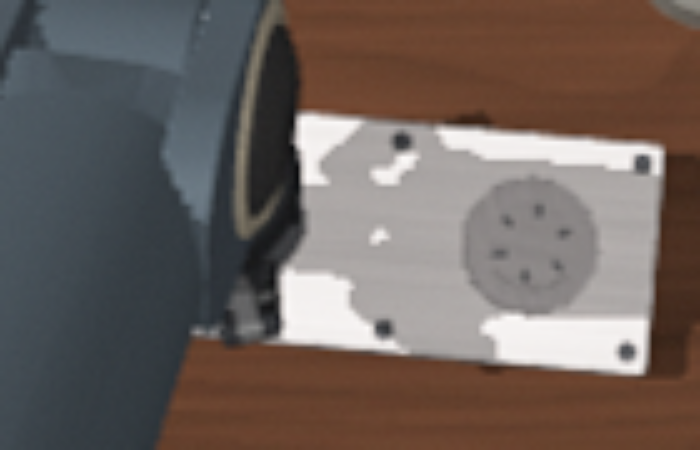

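```bash
python3 - <<'E'
from h import *
a=cv2.resize(cv2.imread('pics/m_top.png',0),(120,70),interpolation=cv2.INTER_AREA)
b=cv2.resize(cv2.imread('pics/n_top.png',0),(140,90),interpolation=cv2.INTER_AREA)
c=w2pix('top',[.6075,.0039,.052]); print(c)
def prof(im,o,best=None):
    p=cv2.warpPolar(cv2.resize(im,None,fx=8,fy=8,interpolation=cv2.INTER_CUBIC),(80,360),tuple(float(v) for v in ((c-o+.5)*8)),80,cv2.INTER_LINEAR)
    return p[:,40:62].astype(float)
pa,pb=prof(a,[240,160]),prof(b,[220,150])
for n,p in(('m',pa),('n',pb)):
    s=p.min(1); s=s-cv2.blur(p.mean(1).reshape(-1,1),(1,61)).ravel(); f=np.fft.fft(s)[6]; print(n,'phase deg',-np.degrees(np.angle(f))/6,abs(f))
cv2.imwrite('pics/mn.png',np.hstack([cv2.resize(a[20:65,60:110],None,fx=7,fy=7,interpolation=2),cv2.resize(b[30:75,80:130],None,fx=7,fy=7,interpolation=2)]))
E
```

```text
[325.87355884 198.21806274]
m phase deg 0.26623192873485907 3271.8079560552424
n phase deg 11.736925345345862 3052.678351485642
```

View pics/mn.png

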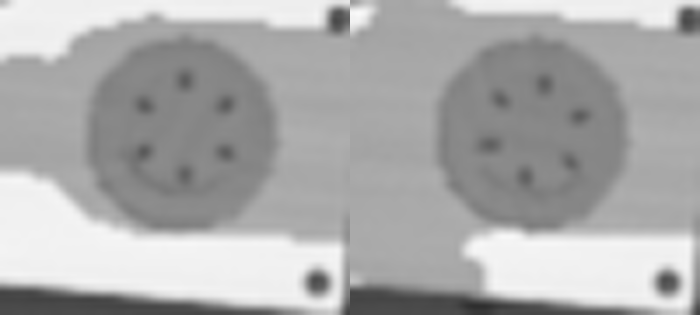

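The notches turned clockwise by 11.5° (mod 60), which makes the knob 71.5°, as intended. One settling call, then a check.

```bash
python3 -m pendant '[{"turn":[0,0,0],"linear":[0,0,0],"jaw":1},{"turn":[0,0,0],"linear":[0,0,0],"jaw":1},{"turn":[0,0,0],"linear":[0,0,0],"jaw":1},{"turn":[0,0,0],"linear":[0,0,0],"jaw":1},{"turn":[0,0,0],"linear":[0,0,0],"jaw":1},{"turn":[0,0,0],"linear":[0,0,0],"jaw":1},{"turn":[0,0,0],"linear":[0,0,0],"jaw":1},{"turn":[0,0,0],"linear":[0,0,0],"jaw":1},{"turn":[0,0,0],"linear":[0,0,0],"jaw":1},{"turn":[0,0,0],"linear":[0,0,0],"jaw":1}]'
python3 - <<'E'
from h import *
go([.6227,.1330,.057],11.4)
print(np.abs(arm.observe()['joint_velocities']).max())
im=cv2.cvtColor(arm.get_image('top'),4); cv2.imwrite('pics/z.png',im)
b=cv2.cvtColor(im,6); c=w2pix('top',[.6075,.0039,.052])
p=cv2.warpPolar(cv2.resize(b[150:240,220:360],None,fx=8,fy=8,interpolation=2),(80,360),tuple(float(v) for v in ((c-[220,150]+.5)*8)),80,1)[:,40:62].astype(float)
s=p.min(1)-cv2.blur(p.mean(1).reshape(-1,1),(1,61)).ravel(); print('phase',-np.degrees(np.angle(np.fft.fft(s)[6]))/6)
E
```

```text
t: 16.8
eef_pos: [0.6237, 0.135, 0.0572]
orientation: [0.001, 0.633, 0.774, 0.002]
contact_force: [3.6, 5.4, -1.3]
grip_width: 0.0134
t 16.8 eef [0.6237 0.135  0.0572] jaw deg 11.49 tilt [ 0.0029  0.0019 -1.    ] q [-0.697  0.684  0.603  1.807 -0.519  0.811  0.368] w 0.0134 F [ 3.65  5.39 -1.29]
 linear mm [-1.7 -1.4  0.2]
 turn deg [ 0.18 -0.07  0.09]
0.001328082095836107
phase 11.6837549044175
```

View pics/z.png

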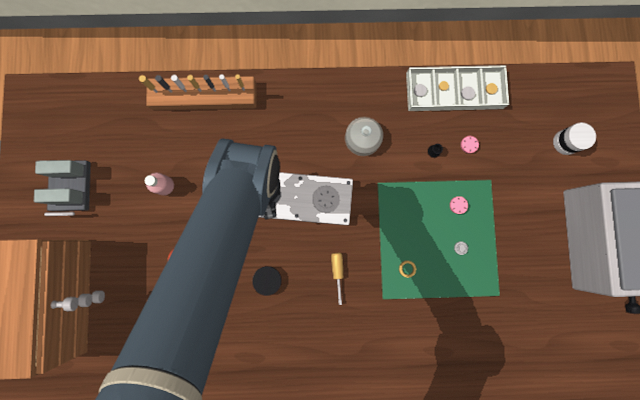

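The case back is in the nest at (326,198), the visible bystanders are where they started, and the knob angle is steady. Handing in.

```bash
python3 -c "
from bench import arm
print(arm.hand_in())"
```

```text
the job is handed in; nothing more can be done
None
```

I set the steel case back rim down in the nest and let go of it. I then turned the knob clockwise to its third click and handed in at about 17 s with the gripper still holding it there at a 60 N grip setting. The hand-in gives no verdict, so this rests on my own checks.

- **Case back:** after release it looked level and lay on the predicted circles in the scene image. On the way in, contact (6.3 N) came with the gripper about 1 mm higher than I had computed. I put that down to a small slip in the grip. I did not measure the seated height separately.
- **Knob:** the jaws turned 72°. The notches on the case back, which turns with the knob, had turned 71.4–71.5° (target 72°). That reading repeats every 60°, so I counted the full turn from the jaws. The angle stayed steady over the last second before hand-in.
- **Side load:** holding the knob leaves about 6.5 N of sideways force, because the gripper is about 2 mm off my estimate of the knob axis. I left it, being far below the limits.
- **Other items:** those visible in the last top view had not moved. The arm almost completely hid the blower there. It looked in place in the last scene crop, where only part of it shows, and nothing went near it.

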